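# Fetch the mallet from the tilt-out bin

## Robot

A 6-joint arm with a two-finger parallel gripper is mounted at the origin on the work surface. World frame = base frame: x ahead of the robot, y to its left, z up, the work surface at z = 0. Lengths are in m, angles in rad, forces in N, time in s.
With the tool pointing down it reaches from about 0.35 to 0.975 m from the base axis. Payload 4.9 kg.
Tool frame: the origin (TCP) lies at the very end of the fingers, on their centre line; the grasp point (between the pads) lies 19 mm behind it; z points along the fingers, y is the line along which they close (so a half turn about z gives the same grasp; the last joint's range is limited). The gripper opens to 85 mm and grips with 20 to 120 N. Pads are 22 mm wide; open, the fingers measure 114 mm over their backs; the gripper's body (76 mm by 85 mm) begins 54 mm behind the grasp point. The pads swing forward as they close: fully open they stand 13 mm farther back than shut.
Start: joints at [-1.467, 0.053, 1.613, -0, 1.476, -0.119], TCP at [0.138, -0.61, 0.231] pointing down, gripper open.
Joint ranges: [-3.01, 3.01], [-1.01, 2.22], [0.06, 2.58], [-1.02, 4.17], [0.09, 2.62], [-3.14, 3.14]. Speed limits (rad/s): [2.57, 2.57, 3.14, 3.14, 3.14, 3.14].

## Interface

Orientations are given as a unit quaternion [w, x, y, z].
In Python, from plant import manip gives the robot as it stands.
- The arm moves only by the tool move_arm, never from a script. Its argument "plan" is a list that holds one entry, the list of rows, each a list of 7 numbers: the shift along the tool's x, y, z as a fraction of full scale, then the turn, a rotation vector about the tool's x, y, z as a fraction of full scale, then the closure, from 0 (fully open) to 1 (shut). In form: [[[dx, dy, dz, wx, wy, wz, fingers], ...]]. A call has exactly 10 rows; each row shifts and turns the commanded pose from where the row before left it, along the tool's axes as they then stand; what a row does not reach is not made up. Full scale, the value 1, is 0.12 m for a shift and 0.15 rad for a turn. A row lasts 1/8 s, in which the tool goes at most 62.5 mm and 10.7 degrees, less where a joint would pass 70% of its speed; a pose out of reach is approached as far as the arm can. A call with a number of a shift or a turn outside -1 to 1 is refused whole. A call with a gripper value outside its range is refused whole. The fingers move at their own pace and stop on an object; the grip force is fixed at half the most. Time passes only in rows, so rows that do not move let the fingers close, or fill a call up. It gives the time, the measured TCP pose, the force, the opening and the grip force at its end, in the units of the state.
- manip.state(): the state, without advancing time (a new reading comes with each control period).
- manip.grab_frame(name): name is "side" or "top"; returns a dict with "pixels" (480x640x3 uint8, blue, green, red), "depth" (480x640 float32, m along the optical axis (not along the pixel's ray), 0 where there is no reading), "vfov" (degrees; the focal length in pixels is half the picture's height over the tangent of half this angle, whatever the lens; pixels are square), "cx", "cy" (the principal point, pixels), "dist_coeffs" ([k1, k2, p1, p2, k3] as OpenCV has them; the pictures are not rectified), "view" (4x4, takes a point from world to camera coordinates). Camera axes: x right, y down, z forward; pixel columns grow to the right and rows downward; lengths in m; the calibration is good to about 2 mm. A picture is of the moment at which its call begins.
- manip.job_done(): hands the job in; it is judged then, once.
The state is a dict: "time": time; "joint_pos": joint angles; "joint_vel": joint speeds; "joint_efforts": joint torques, N m; "tool_pos": TCP position; "tool_rot": TCP orientation; "contact_force": force on the tool from outside, world axes, zero at the start; "ft_torque": the same for the moment, N m; "gripper_width": opening from 0.0 (shut) to 1.0 (fully open); "grasp_force": force on a finger pad.
Only numpy, scipy, OpenCV 4.12 (cv2) and the standard library are available. Lean on these libraries where they do the work, as an engineer would, in place of code of your own. Each camera call takes 0.05 s, during which the arm holds its last target. There are 200 camera calls.

## Task

The carver's mallet is kept in the blue tilt-out bin of the rack: tip that bin fully forward, lift the mallet out and stand it upright on its head, wholly on the round cork mat, without dropping it. Leave the blue bin fully shut again. Do not open the red and green bins, and do not disturb the gouges, the figurine or the oil bottle.

Things in the scene. Friction and masses are not known exactly. Their poses are not given: they have to be found in the camera images.
- bin_blue (a joint): tilt of the blue-fronted bin (rad): 0 = shut, 0.50 = fully forward against its stop. The bin turns about a level rod along its module's y axis (point bin_blue_hinge), the top going towards the module's -x, which is the side facing the robot. There is no latch. It balances at about 0.25 rad with the mallet in it and 0.13 rad when empty: tilted less it falls back shut, tilted more it falls open, slowly, and stays there; 1 to 2 N at the handle move it.
- module_blue: fixed plywood housing of the blue bin, one of three alike standing side by side (blue, red, green fronts; any order), 140 wide (y), 216 tall, cheeks 93 deep, back open. Origin: centre of its underside, 8 mm above the bench on a thin plinth; +x points to its back, away from the robot, -x is the front, z up. Its 10 mm top board is set back: it covers x from -16 to +50 mm, 206 to 216 mm above the origin; the cheeks below 160 mm reach forward to x = -42 mm.
- bin_blue_hinge (a point): point on the blue bin's pivot rod, mid-width; module frame (-40, 0, 16) mm; fixed, and its axes are the module's. In the shut bin, measured from this point (x back, z up): front board x -16 to -4, z -10 to 168 mm, 136 wide; inner floor top at z = 6; inner space x -4 to 76, 114 wide; back and rear of the sides 100 high, sides rising to about 145 at the front.
- bin_blue_handle (a point): middle of the round steel handle bar (10 mm thick, straight for 90 mm along the module's y) of the blue bin; turns with the bin. In the shut bin it is 66 mm in front of and 158 mm above the hinge point, 10 mm below the top edge of the front board. 45 mm clear gap between bar and front board, open to above and below between the two end stems.
- mallet: one-piece turned wooden mallet, 170 mm long, about 0.3 kg; origin at the centre of its head's flat face, z along it to the handle's end. Head 57 mm thick at the face, 66 at z = 74; round handle z = 92 to 168, 26 thick at z = 125 to 155. Stands loose on its head in the blue bin and leans on the front as it tilts. In the open bin its foot is still under the top board: draw it out along its leaning axis 100 mm, then up.
- mat: round cork mat, 130 mm across, 8 mm thick, fixed on the bench to the left or right in front of the rack; origin at the centre of its underside, z up.
- bin_red (a joint): tilt of the red-fronted bin, 0 = shut; leave it shut
- bin_green (a joint): tilt of the green-fronted bin, 0 = shut; leave it shut
- gouge0: carving gouge with wooden handle, about 160 mm long, lying in the low dark tool tray (185 x 130 mm, 22 mm high) on the other side from the mat; origin under its middle, x along it. Leave it
- gouge1: the middle gouge in the tray, like gouge0. Leave it
- gouge2: the third gouge in the tray, like gouge0. Leave it
- figurine: carved light-wood figure, 130 mm tall, 62 mm across at the foot, standing on the bench; origin at the centre of its foot. Leave it
- oil: amber oil bottle, 52 mm across, 115 mm tall, standing on the bench; origin at the centre of its foot. Leave it
There are look-alikes about, which are no part of the job. What is shaped like the mallet but pink or yellow is not meant. Of the things that look like the mat, take the one that is farthest from the robot's base at the start.

How it is judged:
By the outcome, as a careful person would: the job done as asked, in the order asked, and still so for the second after the job is handed in, with the robot touching nothing.
It also fails if it takes over 72 s, if anything falls off the work surface, if the arm or the gripper's body presses on something with over 40 N, if the wrist force passes 120 N, or if a joint passes its speed limit or range.

## Working session

There is one attempt and no reset: what is moved stays moved. The work goes in short steps, Python scripts to look and compute and a tool call to move; the robot and the scene stay as the last step left them, time stands still between calls to the robot, and variables do not carry over. Pictures are saved under pics/ and viewed, at most 10 in all, crops included, and the job is handed in when it is done.

Besides the shell and the picture viewer there is one more tool, called after "Call:" by a JSON object that holds its "api" and its "payload". move_arm: Moves the arm, as the interface text tells. Its arguments: {"type":"object","properties":{"plan":{"type":"array"}},"required":["plan"]}

```bash
mkdir -p pics; ls; cat > h.py <<'E'
import numpy as np, cv2, pickle
from plant import manip
def grab(n):
    f=manip.grab_frame(n); h=480/2/np.tan(np.radians(f["vfov"])/2)
    f["K"]=np.array([[h,0,f["cx"]],[0,h,f["cy"]],[0,0,1.]]); f["D"]=np.array(f["dist_coeffs"],float); f["V"]=np.array(f["view"]); return f
def ray(f,uv):
    n=cv2.undistortPoints(np.array(uv,float).reshape(-1,1,2),f["K"],f["D"]).reshape(-1,2)
    R=f["V"][:3,:3]; c=-R.T@f["V"][:3,3]; return c,np.c_[n,np.ones(len(n))]@R
def onz(f,uv,z):
    c,d=ray(f,uv); return c+d*((z-c[2])/d[:,2])[:,None]
def cloud(f):
    v,u=np.mgrid[0:480,0:640]; c,d=ray(f,np.stack([u,v],-1).reshape(-1,2))
    return (c+d*f["depth"].reshape(-1,1)).reshape(480,640,3)
def proj(f,P):
    r,_=cv2.Rodrigues(f["V"][:3,:3]); return cv2.projectPoints(np.array(P,float).reshape(-1,1,3),r,f["V"][:3,3],f["K"],f["D"])[0].reshape(-1,2)
E
python3 - <<'E'
from h import *
for n in("side","top"):
    f=grab(n); cv2.imwrite(f"pics/{n}0.png",f["pixels"]); pickle.dump(f,open(f"{n}0.pkl","wb"))
    print(n,f["vfov"],-f["V"][:3,:3].T@f["V"][:3,3],f["V"][2,:3],(f["depth"]>0).mean())
print(manip.state())
E
```

```text
pics
side 56.08977836922265 [0.32524223 0.7189152  0.82010592] [ 0.21925662 -0.69889756 -0.68078538] 0.995888671875
top 52.127034097665565 [0.31777681 0.01317833 1.26867861] [ 0.19452277 -0.01682309 -0.98075373] 0.995927734375
{'time': 0.1, 'joint_pos': array([-1.46700876e+00,  5.32936474e-02,  1.61416264e+00, -4.64062095e-06,
        1.47600487e+00, -1.18974287e-01]), 'joint_vel': array([ 3.99181475e-04, -2.08861181e-03, -2.99431008e-03, -2.80311660e-04,
        6.45634954e-05,  3.42905441e-04]), 'joint_efforts': array([ 1.14647355e-03, -3.94905102e+01, -3.71360850e+01, -1.37909123e-05,
        3.98686665e-03, -8.08191658e-06]), 'tool_pos': array([ 0.13803314, -0.60898506,  0.23018067]), 'tool_rot': array([-9.34241755e-04,  9.93803096e-01,  1.11150947e-01,  4.78441730e-06]), 'contact_force': array([-0.44467964,  0.43789463, -0.66978037]), 'ft_torque': array([ 0.01105597,  0.00052828, -0.0679819 ]), 'grasp_force': 0.0, 'gripper_width': 1.0002503922551311}
```

View pics/side0.png

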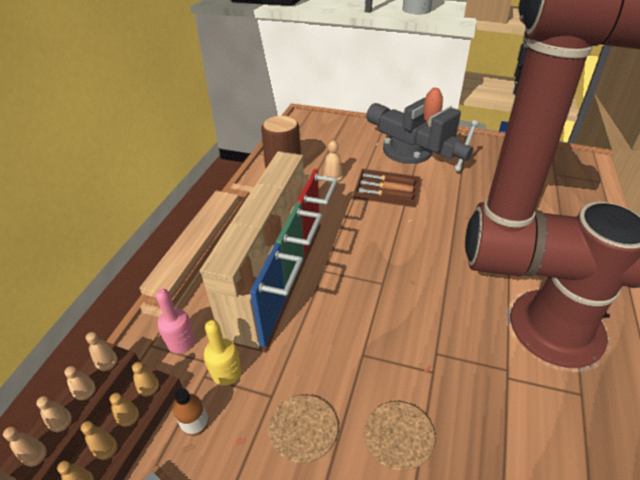

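View pics/top0.png

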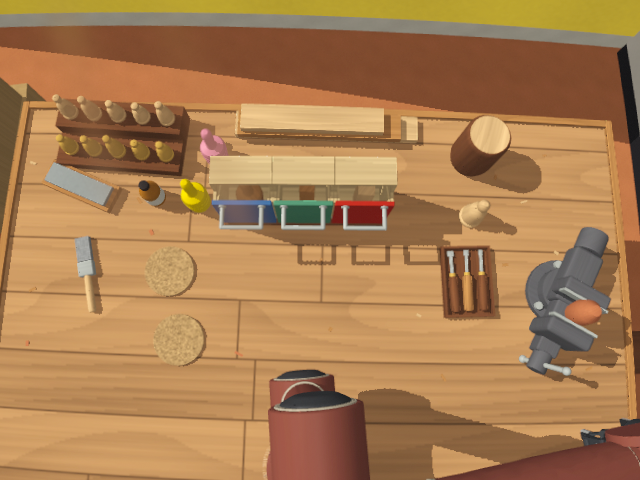

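The two pictures show these candidates:
- **Blue bin:** leftmost in the top view, board (243,213), handle (241,228). In the side view its board is at (265,300).
- **Mallet look-alikes:** pink (211,143) and yellow (194,196) stand outside the rack. The wanted mallet should be inside the blue bin, around (248,192).
- **Mats:** top view (170,271) and (179,340). I choose the one farther from the base.

Next I measure and take a close crop.

```bash
cat > m.py <<'E'
from h import *
F={n:pickle.load(open(f"{n}0.pkl","rb")) for n in("side","top")}
C={n:cloud(F[n]) for n in F}
for n in F:
    f=F[n];P=C[n];hsv=cv2.cvtColor(f["pixels"],cv2.COLOR_BGR2HSV)
    H,S,V=[hsv[...,i].astype(int) for i in range(3)]
    # blue board
    for nm,(a,b) in {"blue":(100,125),"green":(65,95)}.items():
        m=(H>a)&(H<b)&(S>120)&(P[...,2]>.03)&(P[...,2]<.25)&(P[...,0]>.4)
        p=P[m];print(n,nm,m.sum(),p.min(0).round(3),p.max(0).round(3))
        t=m&(P[...,2]>p[:,2].max()-.006); q=P[t]; print('  topedge',q.mean(0).round(4),np.polyfit(q[:,1],q[:,0],1).round(4), q[:,1].min().round(4),q[:,1].max().round(4))
    # handle: grey bright
    m=(S<60)&(V>110)&(P[...,2]>.13)&(P[...,2]<.22)&(P[...,0]>.4)&(P[...,0]<.8)&(abs(P[...,1])<.4)
    k,L,st,ce=cv2.connectedComponentsWithStats(m.astype(np.uint8))
    for i in range(1,k):
        if st[i,4]>40:
            q=P[L==i]; print(n,'handle',st[i],ce[i].round(1),q.min(0).round(3),q.max(0).round(3))
            b=q[q[:,0]<q[:,0].min()+.015]; print('   bar',b.mean(0).round(4),np.polyfit(b[:,1],b[:,0],1).round(4),b[:,1].min().round(4),b[:,1].max().round(4),'zmax',b[:,2].max().round(4))
    # rack top board
    m=(P[...,2]>.215)&(P[...,2]<.235)&(P[...,0]>.5)&(P[...,0]<.9)&(abs(P[...,1])<.35)&(S>40)
    q=P[m].astype(np.float32);print(n,'rack',m.sum(),cv2.minAreaRect(q[:,:2]), np.median(q[:,2]))
    # mats
f=F["top"];g=F["side"]
for uv,uv2 in(((170,271),(303,427)),((179,340),(399,435))):
    for ff,PP,(u,v) in((f,C["top"],uv),(g,C["side"],uv2)):
        hsv=cv2.cvtColor(ff["pixels"],cv2.COLOR_BGR2HSV)
        m=(PP[...,2]>.0045)&(PP[...,2]<.014)
        k,L=cv2.connectedComponents(m.astype(np.uint8)); l=L[v,u]
        c,_=cv2.findContours((L==l).astype(np.uint8),0,2)
        e=cv2.fitEllipse(max(c,key=len)); w=onz(ff,[e[0]],.008)[0]
        bd=onz(ff,max(c,key=len).reshape(-1,2),.008); (cx,cy),r=cv2.minEnclosingCircle(bd[:,:2].astype(np.float32))
        q=PP[L==l]
        print('mat',(L==l).sum(),e[0],w.round(4),'circ',cx,cy,r,np.hypot(cx,cy),'z',np.median(q[:,2]))
s=F["top"]["pixels"][140:250,150:290]; s2=F["side"]["pixels"][190:400,150:360]
cv2.imwrite("pics/crop.png",np.hstack([cv2.resize(s,(510,400),interpolation=2),cv2.resize(s2,(290,400))]))
E
python3 m.py
```

```text
side blue 1644 [0.606 0.108 0.03 ] [0.62  0.244 0.195]
  topedge [0.6144 0.1818 0.1918] [-0.0202  0.6181] 0.1087 0.2417
side green 4 [ 0.613 -0.019  0.063] [0.615 0.102 0.108]
  topedge [ 0.6153 -0.0187  0.1085] [-16.4614   0.3077] -0.0187 -0.0187
side handle [304 174  33  30 269] [322.6 190.3] [ 0.562 -0.16   0.135] [ 0.619 -0.055  0.192]
   bar [ 0.5674 -0.1002  0.1859] [-0.0071  0.5667] -0.1559 -0.0584 zmax 0.1899
side handle [283 208  39  37 366] [304.9 227.3] [ 0.559 -0.062  0.132] [0.617 0.087 0.193]
   bar [0.5642 0.0374 0.1857] [-0.0056  0.5645] -0.0171 0.0827 zmax 0.1907
side handle [258 251  44  44 448] [283.4 274.6] [0.554 0.096 0.136] [0.615 0.228 0.192]
   bar [0.5603 0.1798 0.1859] [-0.0131  0.5627] 0.1254 0.2247 zmax 0.1895m.py:11: RankWarning: Polyfit may be poorly conditioned
  t=m&(P[...,2]>p[:,2].max()-.006); q=P[t]; print('  topedge',q.mean(0).round(4),np.polyfit(q[:,1],q[:,0],1).round(4), q[:,1].min().round(4),q[:,1].max().round(4))
Traceback (most recent call last):
  File "m.py", line 21, in <module>
    q=P[m].astype(np.float32);print(n,'rack',m.sum(),cv2.minAreaRect(q[:,:2]), np.median(q[:,2]))
                                                     ~~~~~~~~~~~~~~~^^^^^^^^^
cv2.error: OpenCV(4.12.0) /io/opencv/modules/imgproc/src/convhull.cpp:143: error: (-215:Assertion failed) total >= 0 && (depth == CV_32F || depth == CV_32S) in function 'convexHull'
```

```bash
sed -i 's/minAreaRect(q\[:,:2\])/minAreaRect(np.ascontiguousarray(q[:,:2]))/; s/(65,95)/(65,99)/' m.py
python3 m.py 2>/dev/null; python3 - <<'E'
from plant import manip; print(manip.state()["tool_pos"])
E
```

```text
side blue 1644 [0.606 0.108 0.03 ] [0.62  0.244 0.195]
  topedge [0.6144 0.1818 0.1918] [-0.0202  0.6181] 0.1087 0.2417
side green 6 [ 0.613 -0.019  0.057] [0.616 0.108 0.139]
  topedge [0.6127 0.1077 0.1386] [2.8447 0.3063] 0.1077 0.1077
side handle [304 174  33  30 269] [322.6 190.3] [ 0.562 -0.16   0.135] [ 0.619 -0.055  0.192]
   bar [ 0.5674 -0.1002  0.1859] [-0.0071  0.5667] -0.1559 -0.0584 zmax 0.1899
side handle [283 208  39  37 366] [304.9 227.3] [ 0.559 -0.062  0.132] [0.617 0.087 0.193]
   bar [0.5642 0.0374 0.1857] [-0.0056  0.5645] -0.0171 0.0827 zmax 0.1907
side handle [258 251  44  44 448] [283.4 274.6] [0.554 0.096 0.136] [0.615 0.228 0.192]
   bar [0.5603 0.1798 0.1859] [-0.0131  0.5627] 0.1254 0.2247 zmax 0.1895
side rack 4142 ((0.6854587197303772, 0.03556893765926361), (0.06781961023807526, 0.42506423592567444), 1.3489487171173096) 0.2237533
top blue 77 [0.61  0.107 0.03 ] [0.619 0.138 0.194]
  topedge [0.6148 0.121  0.1913] [0.0503 0.6087] 0.1077 0.1375
[ 0.13803314 -0.60898506  0.23018067]
```

```bash
sed -i 's/,"green":(65,99)//' m.py
python3 m.py 2>&1 | grep -v ^side
```

```text
topedge [0.6144 0.1818 0.1918] [-0.0202  0.6181] 0.1087 0.2417
   bar [ 0.5674 -0.1002  0.1859] [-0.0071  0.5667] -0.1559 -0.0584 zmax 0.1899
   bar [0.5642 0.0374 0.1857] [-0.0056  0.5645] -0.0171 0.0827 zmax 0.1907
   bar [0.5603 0.1798 0.1859] [-0.0131  0.5627] 0.1254 0.2247 zmax 0.1895
top blue 77 [0.61  0.107 0.03 ] [0.619 0.138 0.194]
  topedge [0.6148 0.121  0.1913] [0.0503 0.6087] 0.1077 0.1375
top handle [218 204  47  25 389] [239.8 218.6] [0.553 0.122 0.135] [0.61  0.233 0.194]
   bar [0.5587 0.1732 0.1852] [-0.0203  0.5622] 0.1241 0.2217 zmax 0.193
top handle [280 205  46  25 391] [302.7 220.6] [ 0.557 -0.018  0.135] [0.614 0.086 0.194]
   bar [0.5623 0.0314 0.1847] [-0.0118  0.5627] -0.0164 0.0816 zmax 0.191
top handle [341 206  47  24 359] [364.7 221.1] [ 0.56  -0.165  0.14 ] [ 0.617 -0.054  0.193]
   bar [ 0.5655 -0.1068  0.1849] [-0.0212  0.5632] -0.1577 -0.0592 zmax 0.1903
top rack 5323 ((0.6836265921592712, 0.034732669591903687), (0.0689549371600151, 0.4224245548248291), 1.37311851978302) 0.2224772
mat 1555 (169.08151245117188, 270.7102966308594) [0.4747 0.3777 0.008 ] circ 0.4756779968738556 0.37844422459602356 0.0655239000916481 0.6078565520252367 z 0.00717204248155312
mat 3573 (302.43927001953125, 428.505126953125) [0.4763 0.3839 0.008 ] circ 0.47748231887817383 0.3814356029033661 0.0655222088098526 0.6111321330150563 z 0.007519686166312711
mat 294148 (374.79437255859375, 184.7132568359375) [ 0.7239 -0.1551  0.008 ] circ 0.7591090798377991 -0.034101709723472595 1.1593672037124634 0.7598746749946691 z -0.0012967097172611464
mat 3679 (399.2110290527344, 435.5704040527344) [0.3021 0.3466 0.008 ] circ 0.3027486503124237 0.3438268303871155 0.06577436625957489 0.4581196727494296 z 0.007512247790758653
```

View pics/crop.png

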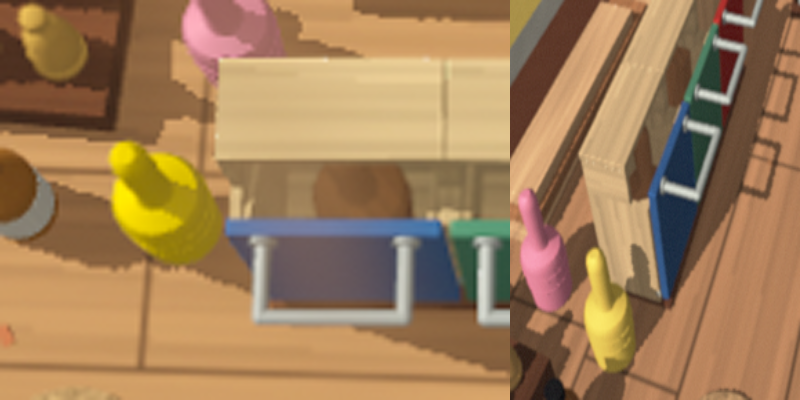

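The crop shows the brown mallet standing in the blue bin at about (249,192) in the top view. The pink and yellow look-alikes stand outside.

| Item | Measured position (m) | Check |
|---|---|---|
| Blue bar | (0.5585, 0.174, 0.183) | text gives z 0.182 |
| Rack yaw | about 0.024 rad | |
| Hinge | (0.624, 0.175, 0.024) | |
| Far mat (chosen) | (0.4765, 0.380), top 0.0075 | 0.61 m from base, against 0.46 m for the near mat |

Now I'll travel to above the gap behind the bar with the fingers closed.

Call:
{"api": "move_arm", "payload": {"plan": [[[0,0,-0.42,0,0,0,1],[0,0,-0.42,0,0,0,1],[0.318,-0.347,0,0,0,0,1],[0.318,-0.347,0,0,0,0,1],[0.318,-0.347,0,0,0,0,1],[0.318,-0.347,0,0,0,0,1],[0.318,-0.347,0,0,0,0,1],[0.318,-0.347,0,0,0,0,1],[0.318,-0.347,0,0,0,0,1],[0.318,-0.347,0,0,0,0,1]]]}}

```text
time: 1.35
tool_pos: [0.3626, -0.2154, 0.3317]
tool_rot: [-0.0, 0.994, 0.111, 0.0]
contact_force: [0.3, -0.3, 1.0]
gripper_width: -0.002
grasp_force: 0.0
```

Call:
{"api": "move_arm", "payload": {"plan": [[[0.318,-0.347,0,0,0,0,1],[0.318,-0.347,0,0,0,0,1],[0.318,-0.347,0,0,0,0,1],[0.318,-0.347,0,0,0,0,1],[0.318,-0.347,0,0,0,0,1],[0.318,-0.347,0,0,0,0,1],[0.318,-0.347,0,0,0,0,1],[0.318,-0.347,0,0,0,0,1],[0,0,0,0,0,0.67,1],[0,0,0,0,0,0.67,1]]]}}

```text
time: 2.6
tool_pos: [0.5863, 0.1761, 0.3308]
tool_rot: [0.0, 1.0, 0.01, -0.001]
contact_force: [0.3, -0.2, -0.2]
gripper_width: -0.003
grasp_force: 0.0
```

```bash
cat > go.py <<'E'
import sys
from h import *
from scipy.spatial.transform import Rotation as R
def go(p,rot=None):
    s=manip.state(); q=s["tool_rot"]; T=R.from_quat(q[[1,2,3,0]]) 
    print('t',s["time"].round(2),'p',s["tool_pos"].round(4),'F',s["contact_force"].round(1),'w',round(s["gripper_width"],3),'g',round(s["grasp_force"],1))
    print('tool axes\n',T.as_matrix().round(3))
    print('shift fs',(T.inv().apply(np.array(p)-s["tool_pos"])/.12).round(3))
    if rot is not None: print('turn fs',((T.inv()*rot).as_rotvec()/.15).round(3))
def tool(a,tilt): # yaw a, tilt: z leans to +x by tilt, y along -module y
    return R.from_euler('z',a)*R.from_euler('y',-tilt)*R.from_matrix(np.diag([1,-1,-1]))
if __name__=="__main__":
    v=list(map(float,sys.argv[1:])); go(v[:3],tool(v[3],v[4]))
E
python3 go.py .586 .174 .163 .024 0
```

```text
Traceback (most recent call last):
  File "go.py", line 13, in <module>
    v=list(map(float,sys.argv[1:])); go(v[:3],tool(v[3],v[4]))
                                     ~~^^^^^^^^^^^^^^^^^^^^^^^
  File "go.py", line 6, in go
    print('t',s["time"].round(2),'p',s["tool_pos"].round(4),'F',s["contact_force"].round(1),'w',round(s["gripper_width"],3),'g',round(s["grasp_force"],1))
              ^^^^^^^^^^^^^^^
AttributeError: 'float' object has no attribute 'round'
```

Call:
{"api": "move_arm", "payload": {"plan": [[[0,0,0.233,0,0,0,1],[0,0,0.233,0,0,0,1],[0,0,0.233,0,0,0,1],[0,0,0.233,0,0,0,1],[0,0,0.233,0,0,0,1],[0,0,0.233,0,0,0,1],[-0.05,0,0,0,0,0,1],[-0.05,0,0,0,0,0,1],[-0.05,0,0,0,0,0,1],[-0.05,0,0,0,0,0,1]]]}}

```text
time: 3.85
tool_pos: [0.5627, 0.1747, 0.1658]
tool_rot: [-0.0, 1.0, 0.011, 0.001]
contact_force: [1.2, 0.3, -1.3]
gripper_width: 0.001
grasp_force: 0.8
```

```bash
sed -i 's/s\["time"\].round(2)/round(s["time"],2)/' go.py; python3 go.py .508 .175 .11 .024 0
```

```text
t 3.85 p [0.5627 0.1747 0.1658] F [ 1.2  0.3 -1.3] w 0.001 g 0.8
tool axes
 [[ 1.     0.022  0.003]
 [ 0.022 -1.     0.   ]
 [ 0.003 -0.    -1.   ]]
shift fs [-0.457 -0.012  0.464]
turn fs [-0.003 -0.017 -0.014]
```

Contact force is 1.2 N, so the finger is on the bar. I pull through the arc.

Call:
{"api": "move_arm", "payload": {"plan": [[[-0.046,0,0.046,0,0,0,1],[-0.046,0,0.046,0,0,0,1],[-0.046,0,0.046,0,0,0,1],[-0.046,0,0.046,0,0,0,1],[-0.046,0,0.046,0,0,0,1],[-0.046,0,0.046,0,0,0,1],[-0.046,0,0.046,0,0,0,1],[-0.046,0,0.046,0,0,0,1],[-0.046,0,0.046,0,0,0,1],[-0.046,0,0.046,0,0,0,1]]]}}

```text
time: 5.1
tool_pos: [0.5081, 0.1735, 0.1094]
tool_rot: [-0.0, 1.0, 0.011, 0.002]
contact_force: [8.5, 0.4, 6.7]
gripper_width: 0.0
grasp_force: 4.7
```

Call:
{"api": "move_arm", "payload": {"plan": [[[0,0,0,0,0,0,1],[0,0,0,0,0,0,1],[0.03,0,0,0,0,0,1],[0,0,-0.2,0,0,0,1],[0,0,-0.3,0,0,0,0.6],[0,0,-0.4,0,0,0,0.4],[-0.3,0,-0.4,0,0,0,0.4],[-0.5,0,-0.3,0,0,0,0.4],[-0.5,0,0,0,0,0,0.4],[0,0,0,0,0,0,0.4]]]}}

```text
time: 6.35
tool_pos: [0.3584, 0.1703, 0.2979]
tool_rot: [-0.0, 1.0, 0.012, 0.001]
contact_force: [0.0, -0.2, -0.4]
gripper_width: 0.596
grasp_force: 0.0
```

```bash
cat > m2.py <<'E'
from h import *
for n in("side","top"):
    f=grab(n); pickle.dump(f,open(f"{n}1.pkl","wb")); P=cloud(f)
    hsv=cv2.cvtColor(f["pixels"],cv2.COLOR_BGR2HSV).astype(int);H,S,V=[hsv[...,i] for i in range(3)]
    m=(S<70)&(V>90)&(P[...,2]>.08)&(P[...,2]<.2)&(P[...,0]>.44)&(P[...,0]<.57)&(P[...,1]>.1)&(P[...,1]<.24)
    q=P[m]; b=q[q[:,0]<q[:,0].min()+.012]; print(n,'bar',m.sum(),b.min(0).round(3),b.max(0).round(3),b.mean(0).round(4))
    # brown things above the bin
    # bin sides are light; mallet darker brown
    m=(P[...,0]>.5)&(P[...,0]<.66)&(P[...,1]>.105)&(P[...,1]<.245)&(P[...,2]>.1)&(P[...,2]<.225)&(H<25)&(S>60)
    q=P[m]; print('brown',m.sum(),q.min(0).round(3),q.max(0).round(3))
    a=f["pixels"]; x0,y0,w,h=(170,180,200,150) if n=="side" else (190,140,160,120)
    cv2.imwrite(f"pics/{n}1.png",cv2.resize(a[y0:y0+h,x0:x0+w],(800,600),interpolation=2))
a=[cv2.resize(cv2.imread(f"pics/{n}1.png"),(400,300)) for n in("side","top")]
cv2.imwrite("pics/b1.png",np.hstack(a))
E
python3 m2.py; python3 go.py .45 .175 .3 .024 0
```

```text
side bar 468 [0.487 0.123 0.127] [0.499 0.221 0.142] [0.4926 0.1769 0.1351]
brown 3186 [0.55  0.105 0.1  ] [0.66  0.245 0.225]
top bar 553 [0.486 0.123 0.127] [0.497 0.219 0.141] [0.4911 0.1717 0.1343]
brown 1749 [0.501 0.105 0.1  ] [0.66  0.245 0.225]
t 6.45 p [0.3608 0.1703 0.2974] F [0.2 0.2 0.2] w 0.602 g 0.0
tool axes
 [[ 1.     0.022  0.   ]
 [ 0.022 -1.     0.   ]
 [ 0.    -0.    -1.   ]]
shift fs [ 0.744 -0.023 -0.022]
turn fs [-0.001 -0.003 -0.012]
```

View pics/b1.png

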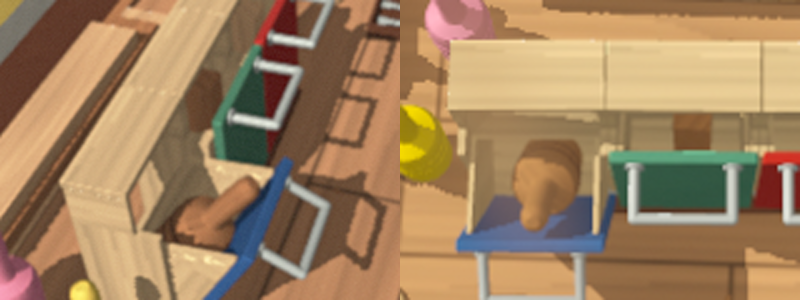

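The bin stands fully forward, with the bar at x 0.491 against 0.4908 expected at 0.50 rad. The mallet leans on the front board. Its handle end is at about (295,271) in the side view and (244,225) in the top view. I'll measure its axis from the two views.

```bash
cat > m3.py <<'E'
from h import *
from scipy.optimize import least_squares
F={n:pickle.load(open(f"{n}1.pkl","rb")) for n in("side","top")}
A=[];out=[]
for n,seed in(("side",(290,277)),("top",(244,224))):
    f=F[n];P=cloud(f);hsv=cv2.cvtColor(f["pixels"],cv2.COLOR_BGR2HSV).astype(int);H,S,V=[hsv[...,i] for i in range(3)]
    u,v=seed; print(n,'seed hsv',hsv[v,u],P[v,u].round(3))
    m=((H<20)&(S>95)&(V>50)&(P[...,0]>.53)&(P[...,0]<.68)&(P[...,1]>.115)&(P[...,1]<.24)&(P[...,2]>.06)&(P[...,2]<.21)).astype(np.uint8)
    m=cv2.morphologyEx(m,cv2.MORPH_OPEN,np.ones((3,3)))
    k,L=cv2.connectedComponents(m); m=L==L[v,u]
    q=P[m];print(m.sum(),q.min(0).round(3),q.max(0).round(3)); np.save(n+"m.npy",m)
    im=f["pixels"].copy(); c,_=cv2.findContours(m.astype(np.uint8),0,2); x0,y0=(230,240) if n=="side" else(210,180)
    big=cv2.resize(im[y0:y0+60,x0:x0+80],(400,300),interpolation=cv2.INTER_NEAREST)
    for cc in c: cv2.polylines(big,[((cc-[x0,y0])*5+2).astype(np.int32)],True,(0,255,0),1)
    out.append(big)
    hp=q[(q[:,2]>.13)]; print('slices'); 
    for z in np.arange(.12,.2,.01):
        s=q[abs(q[:,2]-z)<.004]
        if len(s)>4: print('  z',z.round(3),len(s),s[:,:2].mean(0).round(4),s[:,1].min().round(3),s[:,1].max().round(3))
cv2.imwrite("pics/mm.png",np.hstack(out))
E
python3 m3.py
```

```text
side seed hsv [ 12 143 186] [0.565 0.177 0.179]
1802 [0.55  0.115 0.06 ] [0.68  0.24  0.194]
slices
  z 0.12 213 [0.6092 0.1947] 0.116 0.239
  z 0.13 305 [0.612  0.1837] 0.115 0.238
  z 0.14 91 [0.6012 0.1837] 0.115 0.237
  z 0.15 155 [0.5945 0.197 ] 0.115 0.236
  z 0.16 46 [0.5826 0.1813] 0.169 0.239
  z 0.17 51 [0.5762 0.1819] 0.169 0.238
  z 0.18 56 [0.5633 0.1749] 0.162 0.181
  z 0.19 64 [0.5612 0.1695] 0.158 0.18
top seed hsv [ 15 144 181] [0.564 0.165 0.186]
1409 [0.549 0.116 0.06 ] [0.68  0.24  0.202]
slices
  z 0.12 169 [0.6254 0.1771] 0.12 0.238
  z 0.13 241 [0.6253 0.1763] 0.117 0.238
  z 0.14 97 [0.6307 0.2005] 0.125 0.239
  z 0.15 132 [0.6316 0.1941] 0.117 0.239
  z 0.16 28 [0.6094 0.199 ] 0.158 0.239
  z 0.17 33 [0.6034 0.1918] 0.155 0.24
  z 0.18 39 [0.5767 0.1775] 0.156 0.24
  z 0.19 50 [0.5652 0.1697] 0.155 0.239
```

View pics/mm.png

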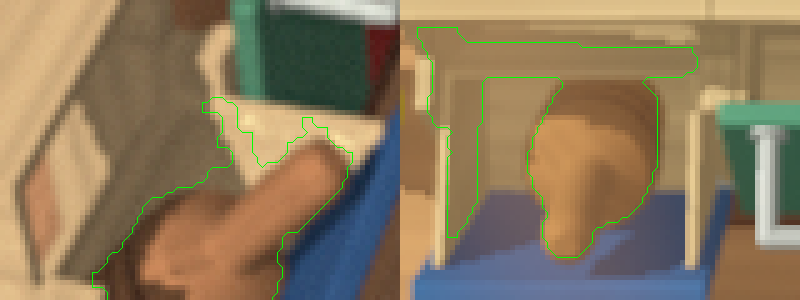

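```bash
cat > m4.py <<'E'
from h import *
F={n:pickle.load(open(f"{n}1.pkl","rb")) for n in("side","top")}
px=lambda L,x0,y0,o:[((x-o)/5+x0,y/5+y0) for x,y in L]
s=px([(322,162),(235,230)],230,240,0); t=px([(567,242),(592,142)],210,180,400)
pl=[]
for f,L in((F["side"],s),(F["top"],t)):
    c,d=ray(f,L); n=np.cross(d[0],d[1]); n/=np.linalg.norm(n); pl.append((n,c))
d=np.cross(pl[0][0],pl[1][0]); d/=np.linalg.norm(d); d*=np.sign(d[2])
N=np.array([pl[0][0],pl[1][0],d]); 
p0=np.linalg.solve(N,[pl[0][0]@pl[0][1],pl[1][0]@pl[1][1],d@np.array([.565,.17,.19])])
print('axis dir',d.round(3),'tilt x',np.arctan2(-d[0],d[2]),'tilt y',np.arctan2(d[1],d[2]))
print('pt',p0.round(4)); 
for h in(.1,.13,.16,.19): print((p0+d*(h-p0[2])/d[2]).round(4))
# check: depth-points of the handle distance to axis
for n in F:
    P=cloud(F[n])[np.load(n+"m.npy")]; r=P-p0; a=r@d; e=np.linalg.norm(r-a[:,None]*d,axis=1)
    k=e<.045
    for lo in np.arange(-.1,.04,.01):
        q=k&(abs(a-lo)<.005); 
        if q.sum()>3: print(n,'a',lo.round(2),q.sum(),'r',np.percentile(e[q],[10,50,90]).round(4), 'off',(r-a[:,None]*d)[q].mean(0).round(4))
E
python3 m4.py
```

```text
axis dir [-0.618 -0.028  0.786] tilt x 0.6660693218787611 tilt y -0.03509141841868897
pt [0.5576 0.1653 0.184 ]
[0.6236 0.1682 0.1   ]
[0.6    0.1672 0.13  ]
[0.5765 0.1661 0.16  ]
[0.5529 0.165  0.19  ]
side a -0.1 56 r [0.0283 0.0302 0.0318] off [0.0146 0.0189 0.0121]
side a -0.09 122 r [0.0277 0.0305 0.0334] off [0.0063 0.0193 0.0056]
side a -0.08 361 r [0.0164 0.0234 0.0298] off [0.0001 0.0099 0.0004]
side a -0.07 60 r [0.0106 0.0129 0.0148] off [0.0004 0.0084 0.0006]
side a -0.06 27 r [0.0107 0.0123 0.0135] off [0.0011 0.0099 0.0012]
side a -0.05 36 r [0.0115 0.0133 0.0144] off [0.0011 0.0109 0.0012]
side a -0.04 41 r [0.0125 0.0135 0.0147] off [0.0021 0.011  0.0021]
side a -0.03 41 r [0.0127 0.014  0.0151] off [0.0017 0.0114 0.0018]
side a -0.02 48 r [0.013  0.014  0.0152] off [0.0029 0.011  0.0026]
side a -0.01 46 r [0.0125 0.0139 0.0149] off [0.0024 0.0107 0.0022]
side a -0.0 99 r [0.005  0.0102 0.014 ] off [0.0016 0.0061 0.0015]
side a 0.01 7 r [0.0008 0.0039 0.0083] off [0.0016 0.0014 0.0013]
top a -0.1 51 r [0.026  0.0275 0.0326] off [ 0.0144 -0.0078  0.0111]
top a -0.09 88 r [0.0245 0.0272 0.0321] off [ 0.0089 -0.0021  0.0069]
top a -0.08 263 r [0.0148 0.0218 0.0279] off [ 0.0016 -0.0021  0.0012]
top a -0.07 44 r [0.0087 0.0114 0.0161] off [ 0.0019 -0.0015  0.0015]
top a -0.06 15 r [0.0082 0.009  0.0101] off [ 0.0052 -0.0021  0.004 ]
top a -0.05 9 r [0.0093 0.0098 0.0104] off [ 0.0046 -0.0038  0.0035]
top a -0.04 16 r [0.0104 0.0108 0.0115] off [ 0.0061 -0.0009  0.0047]
top a -0.03 19 r [0.0098 0.0113 0.0124] off [ 0.0069 -0.001   0.0054]
top a -0.02 18 r [0.0098 0.0111 0.0121] off [ 0.0057 -0.0027  0.0044]
top a -0.01 24 r [0.0095 0.0113 0.0127] off [ 0.0061 -0.0003  0.0048]
top a -0.0 67 r [0.0047 0.0088 0.0113] off [0.0015 0.0008 0.0012]
top a 0.01 10 r [0.0018 0.0048 0.0075] off [0.001  0.0009 0.0008]
```

```bash
python3 go.py .48 .165 .30 .045 .666
```

```text
t 6.45 p [0.3608 0.1703 0.2974] F [0.2 0.2 0.2] w 0.602 g 0.0
tool axes
 [[ 1.     0.022  0.   ]
 [ 0.022 -1.     0.   ]
 [ 0.    -0.    -1.   ]]
shift fs [ 0.992  0.066 -0.022]
turn fs [ 0.05   4.437 -0.146]
```

Call:
{"api": "move_arm", "payload": {"plan": [[[0.33,0.02,0,0,0,0,0.4],[0.33,0.02,0,0,0,0,0.4],[0.33,0.02,0,0,0,0,0.4],[0,0,0,0.01,0.74,-0.024,0.4],[0,0,0,0.01,0.74,-0.024,0.4],[0,0,0,0.01,0.74,-0.024,0.4],[0,0,0,0.01,0.74,-0.024,0.4],[0,0,0,0.01,0.74,-0.024,0.4],[0,0,0,0,0.74,-0.024,0.4],[0,0,0,0,0,0,0.4]]]}}

```text
time: 7.7
tool_pos: [0.4795, 0.1655, 0.2947]
tool_rot: [-0.007, 0.946, 0.021, 0.324]
contact_force: [-0.3, 0.2, 0.7]
gripper_width: 0.597
grasp_force: 0.0
```

```bash
python3 go.py .504 .1634 .25 .045 .666;python3 go.py .5781 .1668 .1555 .045 .666|tail -2
```

```text
t 7.7 p [0.4795 0.1655 0.2947] F [-0.3  0.2  0.7] w 0.597 g 0.0
tool axes
 [[ 0.789  0.044  0.613]
 [ 0.035 -0.999  0.026]
 [ 0.614  0.001 -0.789]]
shift fs [-0.068  0.026  0.419]
turn fs [ 0.008  0.033 -0.003]
shift fs [-0.064  0.024  1.42 ]
turn fs [ 0.008  0.033 -0.003]
```

Call:
{"api": "move_arm", "payload": {"plan": [[[-0.064,0.025,0.1,0,0.03,0,0.4],[0,0,0.3,0,0,0,0.4],[0,0,0.2,0,0,0,0.4],[0,0,0.2,0,0,0,0.4],[0,0,0.2,0,0,0,0.4],[0,0,0.2,0,0,0,0.4],[0,0,0.1,0,0,0,0.4],[0,0,0.1,0,0,0,0.4],[0,0,0,0,0,0,0.4],[0,0,0,0,0,0,0.4]]]}}

```text
time: 8.95
tool_pos: [0.5787, 0.1671, 0.1616]
tool_rot: [-0.007, 0.944, 0.021, 0.329]
contact_force: [0.1, 0.3, 0.3]
gripper_width: 0.598
grasp_force: 0.0
```

```bash
python3 go.py .5781 .1668 .1555 .045 .666; python3 - <<'E'
from h import *
o=[]
for n,(x0,y0) in(("side",(220,200)),("top",(190,150))):
    f=grab(n); o.append(cv2.resize(f["pixels"][y0:y0+120,x0:x0+120],(400,400),interpolation=2))
cv2.imwrite("pics/g.png",np.hstack(o))
E
```

```text
t 8.95 p [0.5787 0.1671 0.1616] F [0.1 0.3 0.3] w 0.598 g 0.0
tool axes
 [[ 0.782  0.044  0.622]
 [ 0.034 -0.999  0.028]
 [ 0.622 -0.    -0.783]]
shift fs [-0.036  0.002  0.037]
turn fs [ 0.002 -0.037 -0.007]
```

View pics/g.png

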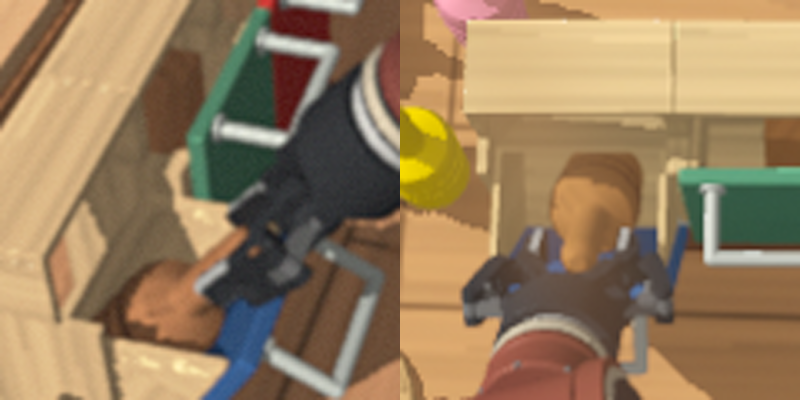

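The open pads straddle the handle: top view (538,240) and (622,240), handle at (580,235). I trim by 4 mm and close.

Call:
{"api": "move_arm", "payload": {"plan": [[[-0.036,0,0.03,0,-0.03,0,0.4],[0,0,0,0,0,0,0.55],[0,0,0,0,0,0,0.7],[0,0,0,0,0,0,1],[0,0,0,0,0,0,1],[0,0,0,0,0,0,1],[0,0,0,0,0,0,1],[0,0,0,0,0,0,1],[0,0,0,0,0,0,1],[0,0,0,0,0,0,1]]]}}

```text
time: 10.3
tool_pos: [0.5775, 0.1669, 0.1556]
tool_rot: [-0.007, 0.945, 0.021, 0.327]
contact_force: [-1.9, 0.4, 1.9]
gripper_width: 0.284
grasp_force: 59.0
```

```bash
python3 go.py .5781 .1668 .1555 .045 .666
```

```text
t 10.3 p [0.5775 0.1669 0.1556] F [-1.9  0.4  1.9] w 0.284 g 59.0
tool axes
 [[ 0.785  0.044  0.618]
 [ 0.034 -0.999  0.027]
 [ 0.618 -0.    -0.786]]
shift fs [0.004 0.001 0.004]
turn fs [ 0.004 -0.003 -0.007]
```

Gripped: opening 24 mm, 59 N. The head rests on the board, so I draw it out parallel to the board.

Call:
{"api": "move_arm", "payload": {"plan": [[[0.02,0,-0.06,0,0,0,1],[0.025,0,-0.12,0,0,0,1],[0.025,0,-0.12,0,0,0,1],[0.025,0,-0.12,0,0,0,1],[0.025,0,-0.12,0,0,0,1],[0.02,0,-0.12,0,0,0,1],[0.02,0,-0.12,0,0,0,1],[0.02,0,-0.12,0,0,0,1],[0.02,0,-0.12,0,0,0,1],[0.02,0,-0.12,0,0,0,1]]]}}

```text
time: 11.55
tool_pos: [0.5131, 0.1641, 0.2801]
tool_rot: [-0.007, 0.945, 0.021, 0.327]
contact_force: [0.3, -1.0, -2.8]
gripper_width: 0.282
grasp_force: 59.4
```

```bash
python3 go.py .51 .165 .37 .045 0
```

```text
t 11.55 p [0.5131 0.1641 0.2801] F [ 0.3 -1.  -2.8] w 0.282 g 59.4
tool axes
 [[ 0.786  0.044  0.617]
 [ 0.034 -0.999  0.027]
 [ 0.618 -0.    -0.786]]
shift fs [ 0.443 -0.009 -0.605]
turn fs [ 1.00e-03 -4.44e+00 -8.00e-03]
```

Call:
{"api": "move_arm", "payload": {"plan": [[[0.11,0,-0.15,0,0,0,1],[0.11,0,-0.15,0,0,0,1],[0.11,0,-0.15,0,0,0,1],[0.11,0,-0.15,0,0,0,1],[0,0,0,0,-0.74,0,1],[0,0,0,0,-0.74,0,1],[0,0,0,0,-0.74,0,1],[0,0,0,0,-0.74,0,1],[0,0,0,0,-0.74,0,1],[0,0,0,0,-0.74,0,1]]]}}

```text
time: 12.8
tool_pos: [0.5113, 0.164, 0.3698]
tool_rot: [-0.0, 1.0, 0.022, -0.0]
contact_force: [-0.6, 0.0, -3.4]
gripper_width: 0.282
grasp_force: 59.3
```

```bash
python3 go.py .4765 .38 .37 .045 0
```

```text
t 12.8 p [0.5113 0.164  0.3698] F [-0.6  0.  -3.4] w 0.282 g 59.3
tool axes
 [[ 0.999  0.044 -0.001]
 [ 0.044 -0.999  0.   ]
 [-0.001 -0.    -1.   ]]
shift fs [-2.110e-01 -1.811e+00 -1.000e-03]
turn fs [-0.002  0.006 -0.006]
```

Now over the mat (8 rows), then part of the way down.

Call:
{"api": "move_arm", "payload": {"plan": [[[-0.026,-0.226,0,0,0,0,1],[-0.026,-0.226,0,0,0,0,1],[-0.026,-0.226,0,0,0,0,1],[-0.026,-0.226,0,0,0,0,1],[-0.026,-0.226,0,0,0,0,1],[-0.026,-0.226,0,0,0,0,1],[-0.026,-0.226,0,0,0,0,1],[-0.026,-0.226,0,0,0,0,1],[0,0,0.25,0,0,0,1],[0,0,0.25,0,0,0,1]]]}}

```text
time: 14.05
tool_pos: [0.4768, 0.3805, 0.309]
tool_rot: [-0.001, 1.0, 0.022, 0.001]
contact_force: [-0.6, 0.7, -3.3]
gripper_width: 0.284
grasp_force: 59.6
```

Call:
{"api": "move_arm", "payload": {"plan": [[[0,0,0.3,0,0,0,1],[0,0,0.3,0,0,0,1],[0,0,0.25,0,0,0,1],[0,0,0.25,0,0,0,1],[0,0,0.05,0,0,0,1],[0,0,0,0,0,0,1],[0,0,0,0,0,0,1],[0,0,0,0,0,0,1],[0,0,0,0,0,0,1],[0,0,0,0,0,0,1]]]}}

```text
time: 15.3
tool_pos: [0.4763, 0.3797, 0.1709]
tool_rot: [-0.0, 1.0, 0.022, 0.0]
contact_force: [0.2, -0.1, -2.0]
gripper_width: 0.283
grasp_force: 59.6
```

```bash
python3 go.py .4765 .38 .137 .045 0; python3 - <<'E'
from h import *
o=[]
for n,(x0,y0) in(("side",(220,320)),("top",(120,200))):
    f=grab(n); pickle.dump(f,open(n+"2.pkl","wb")); o.append(cv2.resize(f["pixels"][y0:y0+150,x0:x0+150],(400,400),interpolation=2))
    P=cloud(f); hsv=cv2.cvtColor(f["pixels"],cv2.COLOR_BGR2HSV).astype(int)
    d=np.hypot(P[...,0]-.4765,P[...,1]-.38)
    for z in np.arange(.015,.12,.015):
        q=P[(d<.05)&(abs(P[...,2]-z)<.004)]
        if len(q)>5:print(n,round(z,3),len(q),q.min(0).round(3),q.max(0).round(3))
cv2.imwrite("pics/p.png",np.hstack(o))
E
```

```text
t 15.3 p [0.4763 0.3797 0.1709] F [ 0.2 -0.1 -2. ] w 0.283 g 59.6
tool axes
 [[ 0.999  0.044  0.   ]
 [ 0.044 -0.999  0.   ]
 [ 0.    -0.    -1.   ]]
shift fs [ 0.001 -0.002  0.282]
turn fs [-0.003 -0.003 -0.008]
side 0.015 10 [0.438 0.346 0.011] [0.502 0.427 0.013]
side 0.045 37 [0.443 0.38  0.043] [0.491 0.409 0.049]
side 0.06 60 [0.443 0.378 0.056] [0.494 0.41  0.064]
side 0.075 37 [0.443 0.378 0.071] [0.495 0.411 0.079]
side 0.09 70 [0.443 0.377 0.086] [0.496 0.412 0.094]
side 0.105 107 [0.442 0.374 0.101] [0.502 0.413 0.109]
top 0.015 18 [0.431 0.335 0.011] [0.526 0.389 0.015]
top 0.045 13 [0.441 0.347 0.041] [0.485 0.385 0.048]
top 0.06 20 [0.442 0.346 0.056] [0.495 0.367 0.064]
top 0.075 18 [0.44  0.346 0.071] [0.497 0.376 0.079]
top 0.09 22 [0.441 0.345 0.086] [0.5   0.376 0.094]
top 0.105 34 [0.442 0.344 0.101] [0.496 0.37  0.109]
```

View pics/p.png

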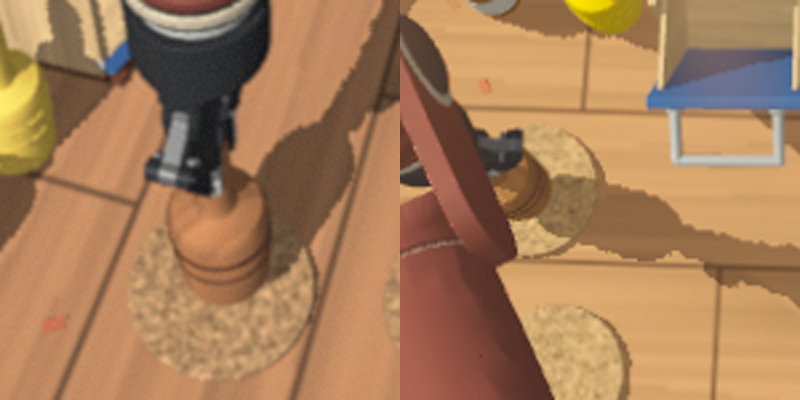

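Mallet hangs upright over the far mat. I find the height of its lower edge before setting it down.

```bash
python3 - <<'E'
from h import *
for n in("side","top"):
    f=pickle.load(open(n+"2.pkl","rb")); P=cloud(f); d=np.hypot(P[...,0]-.4765,P[...,1]-.38)
    z=P[...,2][(d<.04)&(P[...,2]<.08)]; print(n,np.histogram(z,np.arange(0,.08,.004))[0])
# ray to the head's lower edge in the side view (crop 220,365.. lower middle), cylinder front point
f=pickle.load(open("side2.pkl","rb"))
c,d=ray(f,[(220+228*.375,320+303*.375)])
# nearest surface point lies ~28.5mm from axis toward the camera
ax=np.array([.4763,.3797]); v=c[:2]-ax; v/=np.linalg.norm(v); s=ax+v*.0285
k=((s-c[:2])@v)/(d[0,:2]@v); print(c+k*d[0])
E
```

```text
side [  3 409 253   1   0   0   0   0   0   0   3  23  31  28  28  32  27  30
  22]
top [ 25 133  68   4   0   0   0   0   0   0   6   8  10  12   9  11  10  12
   7]
[0.46206617 0.4045596  0.04033151]
```

Call:
{"api": "move_arm", "payload": {"plan": [[[0,0,0.06,0,0,0,1],[0,0,0.06,0,0,0,1],[0,0,0.05,0,0,0,1],[0,0,0.04,0,0,0,1],[0,0,0.01,0,0,0,1],[0,0,0.01,0,0,0,1],[0,0,0.01,0,0,0,1],[0,0,0.01,0,0,0,1],[0,0,0,0,0,0,1],[0,0,0,0,0,0,1]]]}}

```text
time: 16.65
tool_pos: [0.4763, 0.3797, 0.1406]
tool_rot: [-0.0, 1.0, 0.022, 0.0]
contact_force: [-0.2, 0.1, -2.5]
gripper_width: 0.282
grasp_force: 59.6
```

Call:
{"api": "move_arm", "payload": {"plan": [[[0,0,0.005,0,0,0,1],[0,0,0,0,0,0,1],[0,0,0.005,0,0,0,1],[0,0,0,0,0,0,1],[0,0,0.005,0,0,0,1],[0,0,0,0,0,0,1],[0,0,0.005,0,0,0,1],[0,0,0,0,0,0,1],[0,0,0,0,0,0,1],[0,0,0,0,0,0,1]]]}}

```text
time: 17.9
tool_pos: [0.4768, 0.38, 0.1398]
tool_rot: [-0.0, 1.0, 0.022, 0.001]
contact_force: [-1.2, -1.9, 6.5]
gripper_width: 0.283
grasp_force: 60.7
```

The mallet is seated on the mat at 6.5 N. I release it and rise.

Call:
{"api": "move_arm", "payload": {"plan": [[[0,0,0,0,0,0,0.6],[0,0,0,0,0,0,0.3],[0,0,0,0,0,0,0.3],[0,0,0,0,0,0,0.3],[0,0,-0.1,0,0,0,0.3],[0,0,-0.2,0,0,0,0.3],[0,0,-0.3,0,0,0,0.3],[0,0,-0.4,0,0,0,0.3],[0,0,-0.4,0,0,0,0.3],[0,0,0,0,0,0,1]]]}}

```text
time: 19.15
tool_pos: [0.4782, 0.3809, 0.3138]
tool_rot: [-0.003, 1.0, 0.022, 0.005]
contact_force: [-0.0, -0.1, -1.4]
gripper_width: 0.501
grasp_force: 0.0
```

```bash
python3 go.py .42 .175 .13 .024 0; python3 - <<'E'
from h import *
f=grab("side"); P=cloud(f); d=np.hypot(P[...,0]-.4765,P[...,1]-.38)
for z in np.arange(.02,.18,.02):
    q=P[(d<.045)&(abs(P[...,2]-z)<.004)]; print(round(z,2),len(q),q.min(0).round(3),q.max(0).round(3)) if len(q) else 0
q=P[(d<.03)&(P[...,2]<.2)]; print('top',q[:,2].max(),q[q[:,2]>.165].mean(0))
m=(P[...,0]>.45)&(P[...,0]<.56)&(P[...,1]>.11)&(P[...,1]<.24)&(P[...,2]>.08)&(P[...,2]<.2); print('bar xmin',P[m].min(0).round(3))
E
```

```text
t 19.15 p [0.4782 0.3809 0.3138] F [-0.  -0.1 -1.4] w 0.501 g 0.0
tool axes
 [[ 0.999  0.044  0.01 ]
 [ 0.044 -0.999  0.006]
 [ 0.01  -0.006 -1.   ]]
shift fs [-0.576  1.702  1.516]
turn fs [-0.04  -0.069  0.133]
0.02 44 [0.444 0.379 0.016] [0.493 0.41  0.024]
0.04 54 [0.442 0.382 0.036] [0.494 0.411 0.044]
0.06 51 [0.442 0.378 0.056] [0.492 0.412 0.064]
0.08 100 [0.441 0.354 0.076] [0.504 0.413 0.084]
0.1 148 [0.45  0.366 0.096] [0.494 0.402 0.104]
0.12 20 [0.461 0.378 0.116] [0.481 0.391 0.124]
0.14 36 [0.46  0.378 0.136] [0.482 0.393 0.144]
0.16 38 [0.461 0.379 0.157] [0.483 0.392 0.164]
top 0.18067597633035137 [0.47150088 0.38263582 0.17370281]
bar xmin [0.487 0.122 0.128]
```

The mallet stands upright, axis about (0.473, 0.380), top at 0.18, and well inside the mat. Now to the front of the blue bar.

Call:
{"api": "move_arm", "payload": {"plan": [[[-0.096,0.284,0,0,0,0,1],[-0.096,0.284,0,0,0,0,1],[-0.096,0.284,0,0,0,0,1],[-0.096,0.284,0,0,0,0,1],[-0.096,0.284,0,0,0,0,1],[-0.096,0.284,0,0,0,0,1],[0,0,0.4,0,0,0.13,1],[0,0,0.4,0,0,0,1],[0,0,0.4,0,0,0,1],[0,0,0.3,0,0,0,1]]]}}

```text
time: 20.45
tool_pos: [0.414, 0.1718, 0.1223]
tool_rot: [0.0, 1.0, 0.012, -0.002]
contact_force: [-0.3, 0.6, 1.0]
gripper_width: -0.001
grasp_force: 0.0
```

```bash
python3 go.py .475 .174 .113 .024 0; python3 go.py .5425 .176 .166 .024 0|tail -2
```

```text
t 20.45 p [0.414  0.1718 0.1223] F [-0.3  0.6  1. ] w -0.001 g 0.0
tool axes
 [[ 1.     0.024 -0.004]
 [ 0.024 -1.    -0.001]
 [-0.004  0.001 -1.   ]]
shift fs [ 0.509 -0.006  0.075]
turn fs [0.005 0.03  0.001]
shift fs [ 1.07  -0.009 -0.369]
turn fs [0.005 0.03  0.001]
```

Call:
{"api": "move_arm", "payload": {"plan": [[[0.2,0,0.04,0,0,0,1],[0.2,0,0.04,0,0,0,1],[0.09,0,0,0,0,0,1],[0.035,0,-0.034,0,0,0,1],[0.035,0,-0.034,0,0,0,1],[0.035,0,-0.033,0,0,0,1],[0.035,0,-0.031,0,0,0,1],[0.035,0,-0.03,0,0,0,1],[0.035,0,-0.03,0,0,0,1],[0.035,0,-0.028,0,0,0,1]]]}}

```text
time: 21.7
tool_pos: [0.5048, 0.1747, 0.1433]
tool_rot: [-0.0, 1.0, 0.012, 0.001]
contact_force: [-1.0, -0.1, 0.8]
gripper_width: 0.002
grasp_force: 0.8
```

```bash
python3 go.py .542 .176 .165 .024 0
```

```text
t 21.7 p [0.5048 0.1747 0.1433] F [-1.  -0.1  0.8] w 0.002 g 0.8
tool axes
 [[ 1.     0.024  0.001]
 [ 0.024 -1.     0.001]
 [ 0.001 -0.001 -1.   ]]
shift fs [ 0.31  -0.004 -0.18 ]
turn fs [-0.004 -0.007  0.003]
```

Call:
{"api": "move_arm", "payload": {"plan": [[[0.035,0,-0.022,0,0,0,1],[0.035,0,-0.02,0,0,0,1],[0.035,0,-0.02,0,0,0,1],[0.035,0,-0.02,0,0,0,1],[0.035,0,-0.02,0,0,0,1],[0.035,0,-0.018,0,0,0,1],[0.035,0,-0.018,0,0,0,1],[0.03,0,-0.018,0,0,0,1],[0.025,0,-0.015,0,0,0,1],[0.015,0,-0.01,0,0,0,1]]]}}

```text
time: 22.95
tool_pos: [0.5423, 0.1754, 0.1648]
tool_rot: [-0.0, 1.0, 0.012, 0.0]
contact_force: [0.2, 0.6, -0.2]
gripper_width: -0.003
grasp_force: 0.0
```

Call:
{"api": "move_arm", "payload": {"plan": [[[0,0,0,0,0,0,1],[0,0,0,0,0,0,1],[0,0,0,0,0,0,1],[-0.1,0,0,0,0,0,1],[-0.3,0,0,0,0,0,1],[-0.4,0,-0.2,0,0,0,1],[-0.3,0,-0.4,0,0,0,1],[0,0,-0.4,0,0,0,1],[0,0,-0.3,0,0,0,1],[0,0,0,0,0,0,1]]]}}

```text
time: 24.2
tool_pos: [0.4108, 0.1725, 0.3247]
tool_rot: [-0.001, 1.0, 0.012, 0.004]
contact_force: [0.5, 0.3, -0.9]
gripper_width: -0.004
grasp_force: 0.0
```

```bash
python3 - <<'E'
from h import *
o=[]
for n in("side","top"):
    f=grab(n); P=cloud(f); o.append(cv2.resize(f["pixels"],(400,300)))
    hsv=cv2.cvtColor(f["pixels"],cv2.COLOR_BGR2HSV).astype(int);S,V=hsv[...,1],hsv[...,2]
    for y0,y1 in((.11,.24),(-.03,.1),(-.17,-.05)):
        m=(S<60)&(V>110)&(P[...,2]>.1)&(P[...,2]<.2)&(P[...,0]>.44)&(P[...,0]<.6)&(P[...,1]>y0)&(P[...,1]<y1)
        q=P[m]; b=q[q[:,0]<q[:,0].min()+.015] if len(q) else q; print(n,'bar',m.sum(),b.mean(0).round(4),q[:,0].min() if len(q) else '')
    d=np.hypot(P[...,0]-.4765,P[...,1]-.38); q=P[(d<.06)&(P[...,2]>.14)&(P[...,2]<.2)]; print('mallet end',q.mean(0).round(3),q[:,2].max().round(3))
cv2.imwrite("pics/end.png",np.hstack(o)); print(manip.state()["contact_force"])
E
```

```text
side bar 384 [0.5606 0.1789 0.1858] 0.5551347581836472
side bar 286 [0.564  0.0382 0.1858] 0.557996102272477
side bar 205 [ 0.5674 -0.0998  0.1857] 0.5618776030674599
mallet end [0.471 0.385 0.166] 0.181
top bar 304 [0.559  0.1727 0.1851] 0.553655355238756
top bar 322 [0.5625 0.0317 0.1845] 0.5572080236971946
top bar 292 [ 0.5654 -0.107   0.1849] 0.5592949048130073<stdin>:9: RuntimeWarning: Mean of empty slice.
  ret = um.true_divide(
Traceback (most recent call last):
ValueError: zero-size array to reduction operation maximum which has no identity
```

The blue bar is back at its starting reading (0.5606 now, 0.5603 before), and the red and green bars are unchanged. The mallet's end is still at 0.181, and the arm is clear, so I hand in.

```bash
python3 -c "
from plant import manip
print(manip.job_done())"
```

```text
the job is handed in; nothing more can be done
None
```

The mallet stands upright on its head on the far cork mat, the blue bin is shut again, and the job was handed in at about 24 s; I had no verdict back, and the gouges, figurine and oil bottle were not re-measured at the end.

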